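# Fetch the amber jar from behind the reagent bottles and weigh it

## Robot

A 6-joint arm with a two-finger parallel gripper is mounted at the origin on the work surface. World frame = base frame: x ahead of the robot, y to its left, z up, the work surface at z = 0. Lengths are in mm, angles in rad, forces in N, time in s.
With the tool pointing down it reaches from about 350 to 775 mm from the base axis. Payload 5.5 kg.
Tool frame: the origin (TCP) lies at the centre of the arm's flange, where the gripper is bolted on; the fingertips stand 173 mm ahead of it and the grasp point (between the pads) lies 155 mm ahead of it (bot.nose_length is the distance from the TCP to the fingertips, in mm); z points along the fingers, x is the direction in which the jaws open and shut, and the axes are right-handed (so a half turn about z gives the same grasp; the last joint's range is limited). The gripper opens to 85 mm and grips with 20 to 120 N. Pads are 22 mm wide; open, the fingers measure 114 mm over their backs; the gripper's body (76 mm by 85 mm) begins 54 mm behind the grasp point. The pads swing forward as they close: fully open they stand 13 mm farther back than shut.
Start: joints at [-1.278, 0.313, 0.046, 1.304, 0, 1.431], TCP at [241.16, -522.01, 404.723] pointing down, gripper open.
Joint ranges: [-2.76, 2.76], [-0.86, 1.69], [-1.03, 1.26], [-2.2, 2.34], [-1.47, 1.5], [-3.14, 3.14]. Speed limits (rad/s): [2.57, 2.57, 3.14, 3.14, 3.14, 3.14].

## Interface

Orientations are given as a 3x3 rotation matrix whose columns are the frame's x, y, z axes.
In Python, from plant import bot gives the robot as it stands. The module is installed in compiled form; this text tells all that it offers.
- The arm moves only by the shell command python3 -m jog 'ROWS' [OPENING] [FORCE]. ROWS is JSON, a list that holds one entry, the list of rows, each a list of 4 numbers: the shift along the world's x, y, z as a fraction of full scale, then the turn about the world's z as a fraction of full scale. A call has 1 to 12 rows; each row shifts and turns the commanded pose from where the row before left it; what a row does not reach is not made up. Full scale, the value 1, is 100 mm for a shift and 45 degrees for a turn. A row lasts 1/10 s, in which the tool goes at most 50 mm and 8.59 degrees, less where a joint would pass 70% of its speed; a pose out of reach is approached as far as the arm can. A call with a number of a shift or a turn outside -1 to 1 is refused whole. A call with a gripper value outside its range is refused whole. OPENING is the opening, from -1 (shut) to 1 (fully open), so that 0 is half open, set as the call begins (- or left out, the last holds). The fingers move at their own pace and stop on an object; FORCE is the grip in N (left out, the last holds). Time passes only in rows, so rows that do not move let the fingers close. It gives the time, the measured TCP pose, the force and the opening at its end, in the units of the state.
- bot.get_state(): the state, without advancing time (a new reading comes with each control period).
- bot.read_camera(name): name is "scene" or "side" or "wrist"; returns (picture, depth): 420x560x3 uint8, blue, green, red; 420x560 float32, mm along the optical axis (not along the pixel's ray), 0 where there is no reading.
- bot.calibration(name): a dict with "fx", "fy", "cx", "cy" (pixels), "camera_from_world" (4x4, takes a point from world to camera coordinates); the wrist camera has in their place "hand_eye" (4x4, takes a point from camera to tool coordinates, whose origin is the TCP and whose axes are the tool frame's). Camera axes: x right, y down, z forward; pixel columns grow to the right and rows downward; lengths in mm; the calibration is good to about 2 mm. A picture is of the moment at which its call begins: read the wrist's pose just before it. calibration takes no time and is no camera call.
- bot.sign_off(): hands the job in, once; it reports no verdict.
Trained networks look in the newest picture that a camera, given by its name, has taken for a name from the list of things; names that differ only in an ending like _2 or _b are one class to them, and where a whole thing is asked for, a point or a joint stands for the part that bears it (a point fixed in the world has none). Each returns a list of dicts, best first, with "confidence" (0 to 1); they miss things now and then, are a little off and sometimes report something else, mostly with a low value. They report only what shows in the picture. A call takes as long as a camera call. They do not tell look-alikes from the thing itself.
- bot.look_for(thing, camera): "location" ([x, y, z] in mm, in world coordinates, good to about 4 mm: the middle of the surface that is visible of it).
- bot.outline_of(thing, camera): "mask" (420x560 bool, what is visible of it).
- bot.tip_of(thing, camera): "location" ([x, y, z] in mm, in world coordinates, good to about 4 mm: a listed point, or the origin of a listed thing).
The state is a dict: "time": time; "q": joint angles; "joint_velocities": joint speeds; "joint_torque": joint torques, N m; "tool_pos": TCP position; "orientation": TCP orientation; "ft_force": force on the tool from outside, world axes, zero at the start; "ft_torque": the same for the moment, N m; "gripper_width": finger opening in mm.
Only numpy, scipy, OpenCV 4.12 (cv2) and the standard library are available. Lean on these libraries where they do the work, as an engineer would, in place of code of your own. Each camera call takes 0.05 s, during which the arm holds its last target.

## Task

Move the three capped bottles that crowd the amber jar on the metal block over to the white tray, leaving the jar where it is until all three are standing in the tray, and then set the jar gently, without dropping it, on the middle of the balance pan. With the jar on the pan, put the bottles back on the block, each centred on the disc of its own cap's colour. Keep bottles and jar upright all the time, and do not shift or tip the blue tube rack.

Things in the scene. Friction and masses are not known exactly. Their poses are not given: they have to be found in the camera images.
- red_bottle: white round bottle, red screw cap and red band low on its side, 0.1 to 0.2 kg, standing at the start on one of the three discs, not always its own. Origin: centre of its underside; z up its axis. Body 40 mm in diameter, straight from 0 to 80 mm; then a shoulder; cap 28 mm in diameter from 87 to 105 mm (the top).
- yellow_bottle: white round bottle, yellow screw cap and yellow band low on its side, 0.1 to 0.2 kg, standing at the start on one of the three discs, not always its own. Origin: centre of its underside; z up its axis. Body 40 mm in diameter, straight from 0 to 80 mm; then a shoulder; cap 28 mm in diameter from 87 to 105 mm (the top).
- green_bottle: white round bottle, green screw cap and green band low on its side, 0.1 to 0.2 kg, standing at the start on one of the three discs, not always its own. Origin: centre of its underside; z up its axis. Body 40 mm in diameter, straight from 0 to 80 mm; then a shoulder; cap 28 mm in diameter from 87 to 105 mm (the top).
- amber_jar: low amber jar, black lid, about 0.12 kg, on the metal block between the three bottles, whose axes are 56 mm from its own (one in front, one each side). Origin: centre of its underside; z up its axis. Body 42 mm in diameter, straight from 0 to 36 mm; lid 38 mm, from 39 to 51 mm (the top). Two loose vials (21 mm wide, 35 mm high) stand 48 mm behind it, 20 mm either side.
- red_disc: red disc, 60 mm wide, 2 mm thick, fixed on a metal block (160 x 190 x 20 mm); a bottle stands on it at the start. Origin: centre of its underside, 20 mm above the bench (its top: 22 mm). Its x runs along the block's short side to the rear, away from the robot. The discs lie 56 mm from the jar's first place: one in front (-x), one either side (+y, -y).
- yellow_disc: yellow disc, 60 mm wide, 2 mm thick, fixed on a metal block (160 x 190 x 20 mm); a bottle stands on it at the start. Origin: centre of its underside, 20 mm above the bench (its top: 22 mm). Its x runs along the block's short side to the rear, away from the robot. The discs lie 56 mm from the jar's first place: one in front (-x), one either side (+y, -y).
- green_disc: green disc, 60 mm wide, 2 mm thick, fixed on a metal block (160 x 190 x 20 mm); a bottle stands on it at the start. Origin: centre of its underside, 20 mm above the bench (its top: 22 mm). Its x runs along the block's short side to the rear, away from the robot. The discs lie 56 mm from the jar's first place: one in front (-x), one either side (+y, -y).
- tray: fixed empty shallow white tray, 240 mm along its x, 120 mm along its y, 15 mm high, walls 4 mm thick. Origin: centre of its underside, on the bench; the inner floor is 4 mm above it. It is the side area, with room for three bottles in a row along x, 75 mm apart. It stands on the robot's left or right.
- balance: fixed grey bench balance, 200 x 160 mm, 39 mm high, with a round steel pan 110 mm in diameter whose top is flat, rigid and 48 mm above the bench. Origin: on the bench, straight under the pan's centre; the display is towards -x, where the housing reaches 125 mm from the origin (75 mm to +x, 80 mm either side). It stands on the side away from the tray.
- tube_rack: loose blue rack full of small white-capped tubes, 66 mm along its x, 110 mm along its y and 38 mm high, standing on the bench between the robot and the metal block. Origin: centre of its underside. Not part of the job: leave it where it is.
Mind the look-alikes: they are no part of the job. Of the things that look like the amber_jar, the smaller one is meant. Leave any purple look-alike of the yellow_bottle alone.

How it is judged:
By the outcome, as a careful person would: the job done as asked, in the order asked, and still so for the second after the job is handed in, with the robot touching nothing.
It also fails if it takes over 134 s, if anything falls off the work surface, if the arm or the gripper's body presses on something with over 40 N, if the wrist force passes 120 N, or if a joint passes its speed limit or range.

## Working session

There is one attempt and no reset: what is moved stays moved. The work goes in short steps, Python scripts to look and compute and a shell command to move; the robot and the scene stay as the last step left them, time stands still between calls to the robot, and variables do not carry over. Pictures are saved under pics/ and viewed, and the job is handed in when it is done.

```bash
mkdir -p pics; ls; cat > h.py <<'E'
import numpy as np, cv2
from plant import bot
def px2w(name,u,v,d,cal=None):
    c=cal or bot.calibration(name)
    p=np.array([(u-c['cx'])/c['fx']*d,(v-c['cy'])/c['fy']*d,d,1.])
    return (np.linalg.inv(np.array(c['camera_from_world']))@p)[:3]
def w2px(name,P):
    c=bot.calibration(name); q=np.array(c['camera_from_world'])@np.append(P,1.)
    return c['fx']*q[0]/q[2]+c['cx'], c['fy']*q[1]/q[2]+c['cy'], q[2]
def cloud(name,d,s=None):
    c=bot.calibration(name); v,u=np.mgrid[0:d.shape[0],0:d.shape[1]]
    P=np.stack([(u-c['cx'])/c['fx']*d,(v-c['cy'])/c['fy']*d,d,np.ones_like(d)],-1)
    if name=='wrist':
        T=np.eye(4);T[:3,:3]=s['orientation'];T[:3,3]=s['tool_pos'];M=T@np.array(c['hand_eye'])
    else: M=np.linalg.inv(np.array(c['camera_from_world']))
    W=(P@M.T)[...,:3]; W[d<=0]=np.nan
    return W
E
python3 - <<'E'
from h import *
s=bot.get_state(); print(s['time'],s['tool_pos'],s['gripper_width'],s['orientation'])
for n in ('scene','side','wrist'):
    p,d=bot.read_camera(n); cv2.imwrite(f'pics/{n}0.png',p); np.save(f'{n}0.npy',d)
    if n!='wrist':
        for t in ('red_bottle','yellow_bottle','green_bottle','amber_jar','tray','balance','tube_rack','red_disc','yellow_disc','green_disc'):
            print(n,t,[(np.round(r['location']).tolist(),round(r['confidence'],2)) for r in bot.tip_of(t,n)])
print(bot.get_state()['time'])
E
```

```text
pics
0.0 [ 241.10939185 -521.79151978  403.81804799] 85.50512902562969 [[ 4.19428036e-01 -9.07788431e-01 -5.36094213e-04]
 [-9.07786849e-01 -4.19428315e-01  1.71064746e-03]
 [-1.77775907e-03 -2.30834229e-04 -9.99998393e-01]]
scene red_bottle [([613.0, 41.0, 24.0], 0.8), ([621.0, -13.0, 20.0], 0.35)]
scene yellow_bottle [([574.0, -20.0, 23.0], 0.94)]
scene green_bottle [([635.0, -69.0, 26.0], 0.62)]
scene amber_jar [([622.0, -14.0, 18.0], 0.66), ([648.0, 183.0, -0.0], 0.55)]
scene tray [([470.0, 315.0, 1.0], 0.85)]
scene balance [([518.0, -326.0, -1.0], 0.65)]
scene tube_rack [([388.0, -33.0, -4.0], 0.95)]
scene red_disc [([633.0, -70.0, 21.0], 0.52)]
scene yellow_disc [([610.0, 41.0, 20.0], 0.49)]
scene green_disc [([570.0, -20.0, 22.0], 0.46)]
side red_bottle [([615.0, 45.0, 20.0], 0.69)]
side yellow_bottle [([567.0, -22.0, 23.0], 0.97), ([435.0, 102.0, -0.0], 0.81)]
side green_bottle [([631.0, -66.0, 20.0], 0.9)]
side amber_jar [([651.0, 187.0, -2.0], 0.67), ([628.0, -18.0, 24.0], 0.66)]
side tray [([471.0, 313.0, -1.0], 0.84)]
side balance [([518.0, -326.0, -3.0], 0.73)]
side tube_rack [([380.0, -33.0, 0.0], 0.82), ([612.0, 43.0, 22.0], 0.58)]
side red_disc []
side yellow_disc [([611.0, 44.0, 18.0], 0.58), ([633.0, -67.0, 22.0], 0.41)]
side green_disc [([519.0, -322.0, -2.0], 0.67), ([568.0, -23.0, 20.0], 0.56)]
1.15
```

View pics/scene0.png

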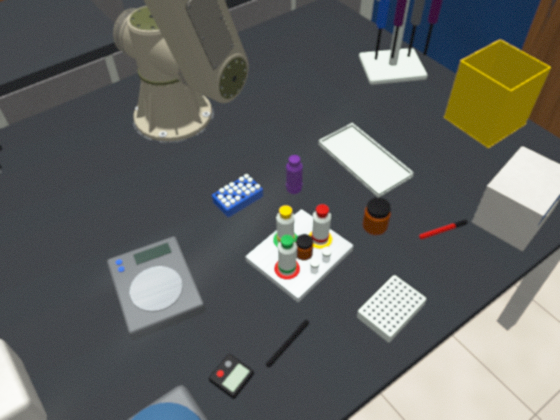

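View pics/side0.png

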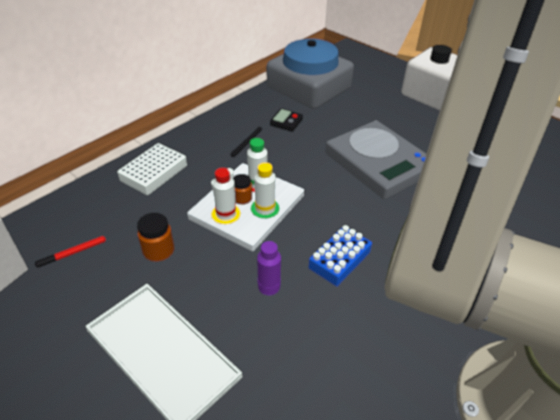

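View pics/wrist0.png

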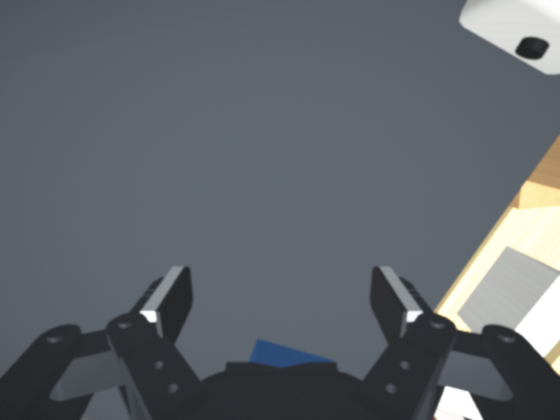

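The scene view shows the block at about (300,253). The red bottle stands at (321,225) on the yellow disc, the yellow bottle at (285,222) on the green disc, and the green bottle at (287,255) on the red disc.

- **Amber jar candidates:** there is a small jar at (304,247) between the bottles and a larger one at (376,215) on the bench. The small one on the block is the one meant.
- **Look-alike bottle:** the purple bottle at (294,174) must be left alone.

Next I'll confirm this in an enlarged crop and refine the positions from depth.

```bash
python3 - <<'E'
from h import *
from scipy.optimize import least_squares
ims={n:cv2.imread(f'pics/{n}0.png') for n in('scene','side')}
a=cv2.resize(ims['scene'][140:310,210:400],None,fx=2.6,fy=2.6,interpolation=cv2.INTER_CUBIC)[:,:400]
b=cv2.resize(ims['side'][120:300,130:330],None,fx=2.2,fy=2.2,interpolation=cv2.INTER_CUBIC)[:,:400]
hh=min(len(a),len(b)); cv2.imwrite('pics/crop0.png',np.hstack([a[:hh],b[:hh]]))
print(a.shape,b.shape)
app={'red':(613,43),'yellow':(571,-21),'green':(633,-68),'jar':(624,-16),'purple':(435,102)}
for n in('scene','side'):
    d=np.load(n+'0.npy'); W=cloud(n,d)
    C=np.linalg.inv(np.array(bot.calibration(n)['camera_from_world']))[:3,3]; print(n,'cam',C.round())
    for k,c in app.items():
        r=np.hypot(W[...,0]-c[0],W[...,1]-c[1])
        z0=0 if k=='purple' else 22
        def fit(lo,hi,R,rm):
            m=(r<rm)&(W[...,2]>lo)&(W[...,2]<hi); P=W[m]
            if len(P)<15: return len(P)
            f=least_squares(lambda p:np.hypot(P[:,0]-p[0],P[:,1]-p[1])-R,c,loss='soft_l1',f_scale=1.5)
            return f.x.round(1),len(P),np.std(f.fun).round(1)
        if k=='jar': print(k,'lid',fit(60,69,19,30))
        else: print(k,'body',fit(z0+50,z0+80,20,32),'cap',fit(z0+88,z0+102,14,26))
        zt=W[...,2][r<12]; print('  ztop',np.nanpercentile(zt,97).round(1))
        m=(r<25)&(W[...,2]>np.nanpercentile(zt,97)-4); print('  topcentroid',np.nanmean(W[m],0).round(1),m.sum())
E
```

```text
(442, 400, 3) (396, 400, 3)
scene cam [1156. -468. 1001.]
red body (array([614.1,  43.3]), 156, np.float64(1.0)) cap (array([614. ,  43.3]), 59, np.float64(1.6))
  ztop 131.1
  topcentroid [615.9  42.  128.6] 42
yellow body (array([568.5, -21.3]), 156, np.float64(1.1)) cap (array([568.7, -21.2]), 55, np.float64(1.9))
  ztop 129.6
  topcentroid [569.9 -23.3 127.6] 80
green body (array([633.7, -66.7]), 167, np.float64(1.1)) cap (array([633.3, -67.3]), 59, np.float64(2.1))
  ztop 129.8
  topcentroid [635.4 -68.3 127.5] 83
jar lid (array([623.7, -11.7]), 55, np.float64(3.7))
  ztop 74.9
  topcentroid [625.2 -13.5  72.4] 114
purple body (array([438.9, 103.5]), 142, np.float64(1.5)) cap (array([439.7, 103.1]), 54, np.float64(1.7))
  ztop 108.2
  topcentroid [440.4 102.2 106. ] 56
side cam [ 69. 490. 701.]
red body (array([612.8,  41.3]), 258, np.float64(1.0)) cap (array([612.9,  41.5]), 83, np.float64(1.1))
  ztop 127.7
  topcentroid [610.8  43.  126.2] 123
yellow body (array([567.7, -23.6]), 259, np.float64(1.1)) cap (array([567.4, -23.9]), 90, np.float64(1.2))
  ztop 127.9
  topcentroid [566.2 -22.5 126.1] 111
green body (array([632.7, -69. ]), 192, np.float64(1.3)) cap (array([632.6, -69. ]), 80, np.float64(1.3))
  ztop 128.1
  topcentroid [630.8 -67.3 126.3] 95
jar lid (array([622.4, -13.9]), 76, np.float64(4.0))
  ztop 72.0
  topcentroid [620.4 -12.5  70.3] 186
purple body (array([438. , 101.2]), 285, np.float64(1.0)) cap (array([438. , 101.5]), 95, np.float64(0.9))
  ztop 106.1
  topcentroid [436.6 102.9 104.3] 170
```

View pics/crop0.png

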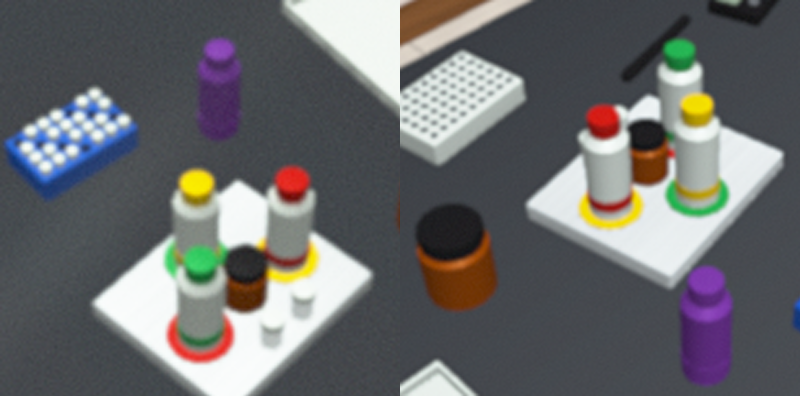

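The enlarged crop confirms it: the small jar sits between the three capped bottles, with two vials behind it. The bigger jar (side crop, 455,260) and the purple bottle (side crop, 705,325) are decoys. Next come the tray, pan and rack.

```bash
python3 - <<'E'
from h import *
from scipy.optimize import least_squares
for n in('scene','side'):
    d=np.load(n+'0.npy'); W=cloud(n,d); im=cv2.imread(f'pics/{n}0.png'); hsv=cv2.cvtColor(im,cv2.COLOR_BGR2HSV)
    m=(np.abs(W[...,0]-470)<180)&(np.abs(W[...,1]-315)<150)&(W[...,2]<25)&(W[...,2]>-8)&(hsv[...,2]>110)&(hsv[...,1]<60)
    m=cv2.morphologyEx(m.astype(np.uint8),cv2.MORPH_OPEN,np.ones((3,3)))>0
    P=W[m][:,:2].astype(np.float32); print(n,'tray',m.sum(),cv2.minAreaRect(P))
    m=(np.hypot(W[...,0]-518,W[...,1]+326)<90)&(W[...,2]>44.5)&(W[...,2]<56); P=W[m]
    c,r=cv2.minEnclosingCircle(P[:,:2].astype(np.float32)); print('pan',m.sum(),c,r,np.median(P[:,2]),P.mean(0))
    m=(np.abs(W[...,0]-385)<60)&(np.abs(W[...,1]+33)<80)&(W[...,2]>10)&(W[...,2]<60); print('rack',cv2.minAreaRect(W[m][:,:2].astype(np.float32)),np.nanmax(W[m][:,2]))
E
```

```text
scene tray 3416 ((464.06842041015625, 319.9756774902344), (143.03990173339844, 260.6280212402344), 88.9263687133789)
pan 1830 (502.13323974609375, -323.2649841308594) 75.56208801269531 47.93293958027613 [ 523.22714254 -326.83949711   48.03351978]
rack ((388.2359924316406, -32.4266242980957), (69.89339447021484, 111.89547729492188), 1.5723519325256348) 43.79488326985688
side tray 11251 ((475.3233337402344, 310.4368896484375), (127.02022552490234, 255.5557861328125), 89.07807922363281)
pan 1124 (519.170166015625, -327.4175720214844) 57.39192199707031 47.2187973427678 [ 517.82338399 -324.85418185   47.26719784]
rack ((382.6834411621094, -31.106937408447266), (66.75955963134766, 111.65140533447266), 2.774698495864868) 41.141083097056935
```

```bash
python3 -m jog '[[[0.15,0.23,0,0.14],[0.25,0.38,0,0.14],[0.25,0.38,0,0.14],[0.25,0.38,0,0.14],[0.25,0.38,0,0.14],[0.25,0.38,0,0.14],[0.25,0.38,0,0.14],[0.25,0.38,0,0.14],[0.25,0.38,0,0.14],[0.25,0.38,0,0.14],[0.25,0.38,0,0.14],[0.25,0.38,0,0.13]]]' 0.45 40
```

```text
time: 2.35
tool_pos: [531.9, -79.2, 405.0]
orientation: [[0.984, 0.177, 0.001], [0.177, -0.984, -0.0], [0.001, 0.0, -1.0]]
ft_force: [1.2, -0.9, 0.4]
gripper_width: 61.8
```

```bash
python3 -m jog '[[[0.25,0.36,0,0],[0.25,0.36,0,0],[0.2,0.3,0,0],[0.12,0.2,0,0],[0,0,0,0],[0,0,0,0]]]'; python3 - <<'E'
from h import *
s=bot.get_state(); print(s['tool_pos'],s['q'])
p,d=bot.read_camera('wrist'); cv2.imwrite('pics/w1.png',p); np.save('w1.npy',d)
for k in('red_bottle','yellow_bottle','green_bottle','amber_jar'): print(k,[(np.round(r['location']).tolist(),round(r['confidence'],2)) for r in bot.tip_of(k,'wrist')])
W=cloud('wrist',d,s)
from scipy.optimize import least_squares
for k,c in {'red':(613.4,42.3),'yellow':(568.1,-22.5),'green':(633.2,-67.9),'jar':(623.3,-12.8)}.items():
    zt=(119,133) if k!='jar' else (68,80)
    m=(np.hypot(W[...,0]-c[0],W[...,1]-c[1])<25)&(W[...,2]>zt[0])&(W[...,2]<zt[1])
    if m.sum()>20: print(k,cv2.minEnclosingCircle(W[m][:,:2].astype(np.float32)),W[m].mean(0).round(1),m.sum())
E
```

```text
time: 2.95
tool_pos: [613.1, 41.4, 404.3]
orientation: [[0.985, 0.174, -0.001], [0.174, -0.985, -0.0], [-0.001, 0.0, -1.0]]
ft_force: [-0.1, -0.2, 0.2]
gripper_width: 62.3
[613.14273134  41.38610807 404.34343865] [-6.30806810e-02  3.92347552e-01  1.58854061e-01  1.33801789e+00
 -3.50082110e-04  1.33292615e+00]
red_bottle [([614.0, 38.0, 21.0], 0.56)]
yellow_bottle [([567.0, -25.0, 19.0], 0.64), ([434.0, 103.0, 0.0], 0.64)]
green_bottle [([630.0, -62.0, 27.0], 0.68)]
amber_jar [([624.0, -16.0, 22.0], 0.97), ([651.0, 182.0, -1.0], 0.94)]
red ((612.3387451171875, 42.555049896240234), 13.939001083374023) [612.2  43.5 126.5] 845
yellow ((568.0253295898438, -22.046037673950195), 14.173309326171875) [571.5 -18.5 125.9] 461
green ((631.74365234375, -67.58928680419922), 14.285408973693848) [631.6 -65.4 125.9] 667
jar ((621.7999267578125, -12.545801162719727), 18.868324279785156) [621.9 -11.8  70.7] 890
```

View pics/w1.png

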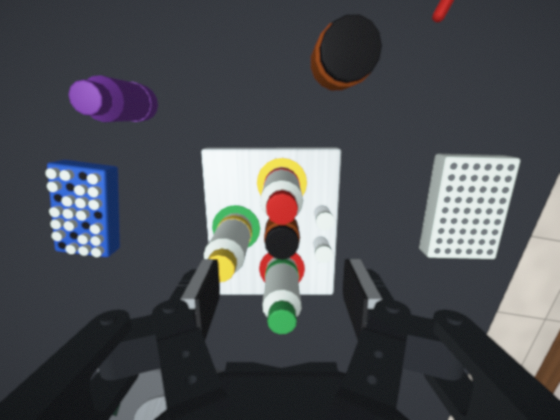

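The wrist view shows the red cap at (282,207), yellow at (222,265), green at (282,318) and the jar lid at (282,240). All agree with the two fixed cameras to within 1–2 mm. I'll descend on the red bottle.

```bash
python3 -m jog '[[[0,0.012,-0.2,0],[0,0,-0.35,0],[0,0,-0.35,0],[0,0,-0.35,0],[0,0,-0.25,0],[0,0,-0.127,0],[0,0,0,0],[0,0,0,0]]]'; python3 -m jog '[[[0,0,0,0],[0,0,0,0],[0,0,0,0],[0,0,0,0],[0,0,0,0],[0,0,0,0]]]' -1 40
```

```text
time: 4.0
tool_pos: [613.6, 41.8, 243.2]
orientation: [[0.985, 0.172, 0.002], [0.172, -0.985, -0.0], [0.001, 0.0, -1.0]]
ft_force: [0.4, 0.7, 0.4]
gripper_width: 62.1
time: 4.6
tool_pos: [613.8, 42.1, 244.1]
orientation: [[0.985, 0.173, 0.003], [0.173, -0.985, -0.001], [0.003, 0.001, -1.0]]
ft_force: [-1.1, -1.0, 6.5]
gripper_width: 39.2
```

```bash
python3 - <<'E'
from h import *
p,d=bot.read_camera('side'); cv2.imwrite('pics/s2.png',p[60:320,60:420])
E
```

```text
(no output)
```

View pics/s2.png

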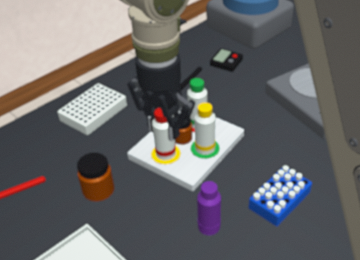

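```bash
python3 -m jog '[[[0,0,0.1,0],[0,0,0.3,0],[0,0,0.4,0],[0,0,0.4,0],[-0.04,0.2,0,0.17],[-0.06,0.3,0,0.17],[-0.06,0.3,0,0.17],[-0.06,0.3,0,0.17],[-0.06,0.3,0,0.17],[-0.06,0.3,0,0.17],[-0.06,0.3,0,0.17],[-0.06,0.3,0,0.17]]]'; python3 -m jog '[[[-0.1,0.22,0,0.16],[-0.07,0.15,0,0.16],[-0.052,0.058,0,0.16],[0,0,0,0.15],[0,0,0,0],[0,0,0,0]]]'; python3 - <<'E'
from h import *
s=bot.get_state(); print(s['tool_pos'],s['orientation'][:,0],s['q'],s['gripper_width'])
p,d=bot.read_camera('side'); cv2.imwrite('pics/s3.png',p)
E
```

```text
time: 5.85
tool_pos: [566.6, 273.5, 362.6]
orientation: [[0.318, 0.948, 0.0], [0.948, -0.318, 0.0], [0.0, 0.0, -1.0]]
ft_force: [1.0, -0.6, -2.5]
gripper_width: 39.1
time: 6.45
tool_pos: [544.9, 315.0, 362.3]
orientation: [[-0.162, 0.987, 0.0], [0.987, 0.162, 0.0], [0.0, 0.0, -1.0]]
ft_force: [-0.5, -0.2, -2.2]
gripper_width: 38.9
[544.92935495 314.99139403 362.34022236] [-1.62290282e-01  9.86743046e-01  1.58188756e-04] [3.96646536e-01 4.33314080e-01 1.17984388e-01 1.25527558e+00
 1.17139944e-04 2.33635294e-01] 38.91941804055752
```

View pics/s3.png

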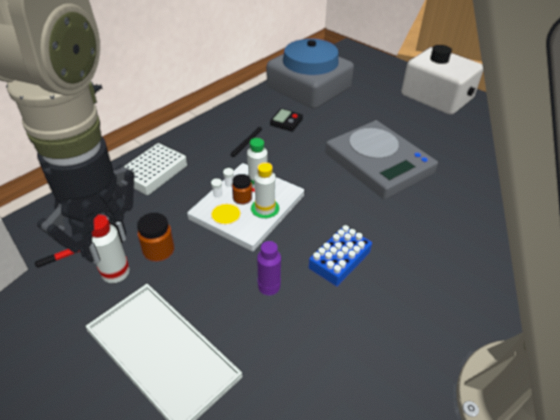

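The bottle is held upright at (108,250), the yellow disc is free, and the jar and vials haven't moved. Next I lower it into the tray.

```bash
python3 -m jog '[[[0,0,-0.25,0],[0,0,-0.35,0],[0,0,-0.35,0],[0,0,-0.25,0],[0,0,-0.1,0],[0,0,-0.05,0],[0,0,0,0],[0,0,0,0]]]';  python3 -m jog '[[[0,0,-0.01,0],[0,0,-0.01,0],[0,0,0,0],[0,0,0,0]]]'
```

```text
time: 7.3
tool_pos: [545.7, 315.2, 228.7]
orientation: [[-0.165, 0.986, 0.003], [0.986, 0.165, 0.001], [0.001, 0.003, -1.0]]
ft_force: [-0.1, -0.1, -1.4]
gripper_width: 39.5
time: 7.7
tool_pos: [545.4, 315.2, 226.1]
orientation: [[-0.165, 0.986, 0.002], [0.986, 0.165, 0.001], [0.001, 0.002, -1.0]]
ft_force: [0.5, 1.0, 3.2]
gripper_width: 38.8
```

```bash
python3 -m jog '[[[0,0,0,0],[0,0,0,0],[0,0,0,0],[0,0,0,0],[0,0,0,0]]]' 0.45;  python3 -m jog '[[[0,0,0.1,0],[0,0,0.3,0],[0,0,0.4,0],[0,0,0.4,0],[0,0,0.17,0],[0,0,0,0]]]'; python3 - <<'E'
from h import *
p,d=bot.read_camera('side'); cv2.imwrite('pics/s4.png',p[60:420,:350])
E
```

```text
time: 8.2
tool_pos: [544.9, 315.0, 224.8]
orientation: [[-0.165, 0.986, -0.0], [0.986, 0.165, -0.0], [-0.0, -0.0, -1.0]]
ft_force: [-0.0, 0.3, -0.1]
gripper_width: 62.3
time: 8.8
tool_pos: [545.8, 315.4, 366.7]
orientation: [[-0.165, 0.986, 0.007], [0.986, 0.165, 0.003], [0.002, 0.007, -1.0]]
ft_force: [0.1, -0.5, 0.9]
gripper_width: 62.0
```

View pics/s4.png

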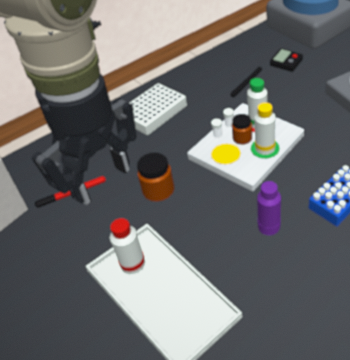

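The red bottle stands in the tray at (127,245). Next is the yellow bottle.

```bash
python3 -m jog '[[[0.023,-0.25,0,0],[0.023,-0.4,0,0],[0.023,-0.4,0,0],[0.023,-0.4,0,0],[0.023,-0.4,0,0],[0.023,-0.4,0,0],[0.023,-0.4,0,0],[0.023,-0.4,0,0],[0.023,-0.2,0,0],[0.023,-0.123,0,0],[0,0,0,0],[0,0,0,0]]]'
python3 - <<'E'
from h import *
s=bot.get_state(); print(s['tool_pos'],s['orientation'][:,0])
p,d=bot.read_camera('wrist'); cv2.imwrite('pics/w5.png',p)
W=cloud('wrist',d,s)
for k,c in {'yellow':(568.1,-22.3),'green':(632.5,-67.9),'jar':(622.5,-12.8)}.items():
    zt=(119,133) if k!='jar' else (68,80)
    m=(np.hypot(W[...,0]-c[0],W[...,1]-c[1])<25)&(W[...,2]>zt[0])&(W[...,2]<zt[1])
    if m.sum()>20: print(k,cv2.minEnclosingCircle(W[m][:,:2].astype(np.float32)),m.sum())
E
```

```text
time: 10.05
tool_pos: [567.7, -21.7, 361.2]
orientation: [[-0.165, 0.986, -0.002], [0.986, 0.165, 0.001], [0.001, -0.001, -1.0]]
ft_force: [0.0, 0.9, -0.5]
gripper_width: 62.0
[567.71985012 -21.72945261 361.21304484] [-0.16525807  0.98624969  0.00115298]
yellow ((567.5899047851562, -22.802955627441406), 13.996709823608398) 1178
green ((632.3208618164062, -59.76119613647461), 10.881662368774414) 156
jar ((622.8394165039062, -12.982585906982422), 18.94074058532715) 1135
```

View pics/w5.png

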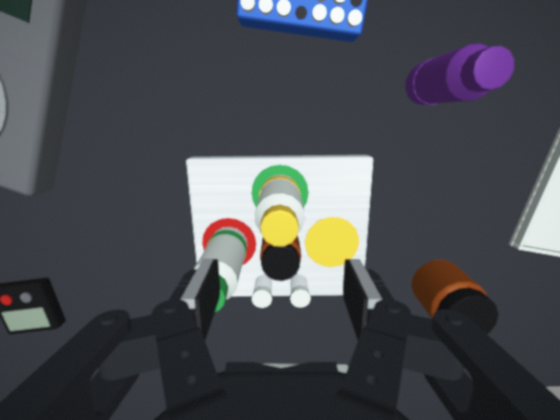

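The yellow cap is centred between the fingers at (280,226), and the jar lid behind it at (281,262) is clear. Descending.

```bash
python3 -m jog '[[[0,0,-0.2,0],[0,0,-0.35,0],[0,0,-0.3,0],[0,0,-0.2,0],[0,0,-0.1,0],[0,0,-0.05,0],[0,0,0,0],[0,0,0,0]]]'; python3 -m jog '[[[0,0,0,0],[0,0,0,0],[0,0,0,0],[0,0,0,0],[0,0,0,0],[0,0,0,0]]]' -1 40
```

```text
time: 10.9
tool_pos: [568.5, -22.1, 243.1]
orientation: [[-0.165, 0.986, 0.002], [0.986, 0.165, -0.0], [-0.0, 0.002, -1.0]]
ft_force: [-0.2, -1.4, 0.2]
gripper_width: 61.8
time: 11.5
tool_pos: [568.5, -22.5, 243.3]
orientation: [[-0.165, 0.986, 0.002], [0.986, 0.165, -0.0], [-0.001, 0.002, -1.0]]
ft_force: [-1.0, -1.0, 6.5]
gripper_width: 39.4
```

```bash
python3 -m jog '[[[0,0,0.1,0],[0,0,0.3,0],[0,0,0.4,0],[0,0,0.4,0],[-0.08,0.2,0,0],[-0.1,0.35,0,0],[-0.1,0.35,0,0],[-0.1,0.35,0,0],[-0.1,0.35,0,0],[-0.1,0.35,0,0],[-0.1,0.35,0,0],[-0.1,0.35,0,0]]]'; python3 -m jog '[[[-0.1,0.35,0,0],[-0.06,0.25,0,0],[-0.04,0.123,0,0],[0,0,0,0],[0,0,-0.25,0],[0,0,-0.35,0],[0,0,-0.35,0],[0,0,-0.25,0],[0,0,-0.1,0],[0,0,-0.05,0],[0,0,0,0]]]'; python3 -m jog '[[[0,0,-0.01,0],[0,0,-0.01,0],[0,0,0,0],[0,0,0,0]]]'; python3 - <<'E'
from h import *
p,d=bot.read_camera('side'); cv2.imwrite('pics/s6.png',p[60:420,:350])
E
```

```text
time: 12.7
tool_pos: [489.1, 243.9, 362.2]
orientation: [[-0.165, 0.986, -0.001], [0.986, 0.165, -0.0], [0.0, -0.001, -1.0]]
ft_force: [0.4, 0.7, -1.3]
gripper_width: 38.9
time: 13.8
tool_pos: [470.5, 314.5, 227.4]
orientation: [[-0.164, 0.986, 0.0], [0.986, 0.164, 0.0], [-0.0, 0.0, -1.0]]
ft_force: [0.6, 1.1, -2.8]
gripper_width: 38.9
time: 14.2
tool_pos: [470.1, 315.1, 225.6]
orientation: [[-0.165, 0.986, 0.001], [0.986, 0.165, 0.0], [0.0, 0.001, -1.0]]
ft_force: [0.0, -0.3, -1.9]
gripper_width: 38.6
```

View pics/s6.png

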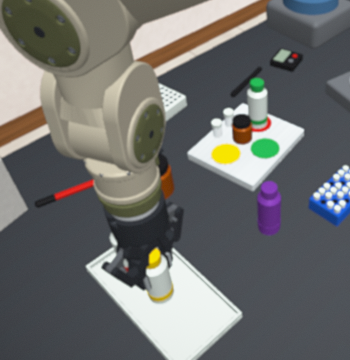

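```bash
python3 -m jog '[[[0,0,-0.01,0],[0,0,0,0],[0,0,0,0]]]'
```

```text
time: 14.55
tool_pos: [470.1, 315.1, 225.3]
orientation: [[-0.165, 0.986, 0.001], [0.986, 0.165, 0.001], [0.0, 0.001, -1.0]]
ft_force: [-2.2, -1.1, 6.7]
gripper_width: 38.6
```

```bash
python3 -m jog '[[[0,0,0,0],[0,0,0,0],[0,0,0,0],[0,0,0,0],[0,0,0,0],[0,0,0.1,0],[0,0,0.3,0],[0,0,0.4,0],[0,0,0.4,0],[0,0,0.18,0],[0,0,0,0]]]' 0.45;  python3 -m jog '[[[0.1,-0.25,0,-0.17],[0.15,-0.36,0,-0.17],[0.15,-0.36,0,-0.17],[0.15,-0.36,0,-0.17],[0.15,-0.36,0,-0.17],[0.15,-0.36,0,-0.17],[0.15,-0.36,0,-0.17],[0.15,-0.36,0,-0.17],[0.15,-0.36,0,-0.17],[0.15,-0.36,0,-0.17],[0.12,-0.25,0,-0.17],[0.055,-0.088,0,-0.12]]]'
python3 -m jog '[[[0,0,0,0],[0,0,0,0]]]'
python3 - <<'E'
from h import *
s=bot.get_state(); print(s['tool_pos'],s['orientation'][:,0])
p,d=bot.read_camera('wrist'); cv2.imwrite('pics/w7.png',p)
W=cloud('wrist',d,s)
for k,c in {'green':(632.5,-67.9),'jar':(622.5,-12.8)}.items():
    zt=(119,133) if k!='jar' else (68,80)
    m=(np.hypot(W[...,0]-c[0],W[...,1]-c[1])<25)&(W[...,2]>zt[0])&(W[...,2]<zt[1])
    if m.sum()>20: print(k,cv2.minEnclosingCircle(W[m][:,:2].astype(np.float32)),m.sum())
p,d=bot.read_camera('side'); cv2.imwrite('pics/s7.png',np.hstack([p[60:420,:350],cv2.resize(cv2.imread('pics/w7.png'),(450,360))]))
E
```

```text
time: 15.65
tool_pos: [470.8, 315.4, 366.4]
orientation: [[-0.165, 0.986, 0.007], [0.986, 0.165, 0.003], [0.002, 0.007, -1.0]]
ft_force: [-0.1, -0.0, -0.6]
gripper_width: 62.3
time: 16.85
tool_pos: [633.0, -70.8, 360.4]
orientation: [[0.986, 0.165, -0.002], [0.165, -0.986, -0.0], [-0.002, -0.0, -1.0]]
ft_force: [0.4, 0.5, 0.2]
gripper_width: 62.1
time: 17.05
tool_pos: [632.0, -67.7, 361.0]
orientation: [[0.985, 0.175, -0.002], [0.175, -0.985, 0.001], [-0.002, -0.001, -1.0]]
ft_force: [0.4, -0.7, 0.4]
gripper_width: 61.7
[632.03341827 -67.66883033 360.96136253] [ 0.98462257  0.17468579 -0.0018078 ]
green ((632.103515625, -67.44251251220703), 13.956506729125977) 1180
jar ((622.3189697265625, -12.869634628295898), 18.885011672973633) 1617
```

View pics/s7.png

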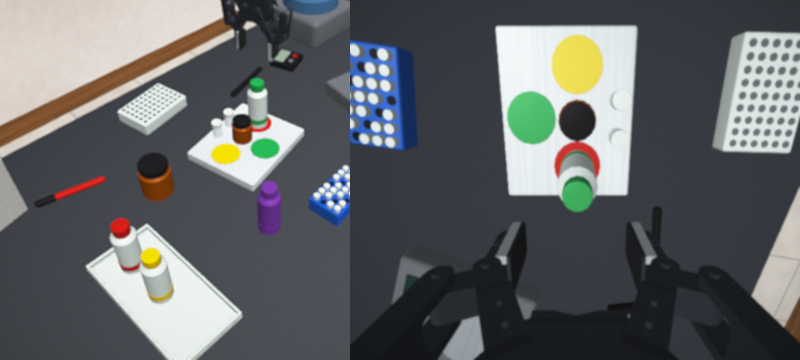

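Red and yellow stand in the tray at (125,245) and (155,275), and the gripper is centred over green at (577,192 in the combined picture). I'll pick up green and carry it to the near tray place (395, 315).

```bash
python3 -m jog '[[[0,0,-0.2,0],[0,0,-0.35,0],[0,0,-0.3,0],[0,0,-0.2,0],[0,0,-0.1,0],[0,0,-0.05,0],[0,0,0,0],[0,0,0,0]]]'; python3 -m jog '[[[0,0,0,0],[0,0,0,0],[0,0,0,0],[0,0,0,0],[0,0,0,0],[0,0,0,0]]]' -1 40
```

```text
time: 17.95
tool_pos: [633.0, -67.7, 243.3]
orientation: [[0.985, 0.173, 0.002], [0.173, -0.985, -0.0], [0.002, 0.001, -1.0]]
ft_force: [0.3, -0.1, -0.0]
gripper_width: 61.7
time: 18.55
tool_pos: [632.8, -68.0, 243.4]
orientation: [[0.985, 0.173, 0.002], [0.173, -0.985, -0.0], [0.002, 0.001, -1.0]]
ft_force: [-1.8, 0.4, 6.2]
gripper_width: 38.7
```

```bash
python3 -m jog '[[[0,0,0.1,0],[0,0,0.3,0],[0,0,0.4,0],[0,0,0.4,0],[-0.1,0.2,0,0.16],[-0.2,0.32,0,0.16],[-0.2,0.32,0,0.16],[-0.2,0.32,0,0.16],[-0.2,0.32,0,0.16],[-0.2,0.32,0,0.16],[-0.2,0.32,0,0.16],[-0.2,0.32,0,0.16]]]'; python3 -m jog '[[[-0.2,0.32,0,0.16],[-0.2,0.32,0,0.16],[-0.2,0.32,0,0.16],[-0.155,0.25,0,0.16],[-0.12,0.178,0,0.08],[0,0,0,0],[0,0,0,0],[0,0,0,0]]]'; python3 - <<'E'
from h import *
s=bot.get_state(); print(s['tool_pos'],s['orientation'][:,0],s['gripper_width'])
E
```

```text
time: 19.75
tool_pos: [481.3, 177.2, 362.3]
orientation: [[0.377, 0.926, -0.0], [0.926, -0.377, 0.0], [0.0, -0.0, -1.0]]
ft_force: [1.2, 0.1, -1.8]
gripper_width: 38.6
time: 20.55
tool_pos: [395.3, 314.5, 362.1]
orientation: [[-0.171, 0.985, 0.0], [0.985, 0.171, -0.0], [-0.0, 0.0, -1.0]]
ft_force: [0.5, 0.4, -1.5]
gripper_width: 38.8
[395.31051322 314.49106533 362.10943364] [-1.71373588e-01  9.85206096e-01 -2.06568435e-04] 38.78769352626704
```

```bash
python3 -m jog '[[[0,0,-0.25,0],[0,0,-0.35,0],[0,0,-0.35,0],[0,0,-0.25,0],[0,0,-0.1,0],[0,0,-0.05,0],[0,0,-0.01,0],[0,0,-0.01,0],[0,0,0,0],[0,0,0,0]]]'; python3 -m jog '[[[0,0,-0.01,0],[0,0,0,0],[0,0,0,0]]]'
```

```text
time: 21.55
tool_pos: [395.3, 315.2, 225.9]
orientation: [[-0.173, 0.985, 0.002], [0.985, 0.173, 0.001], [0.001, 0.002, -1.0]]
ft_force: [1.0, -0.1, -1.1]
gripper_width: 38.8
time: 21.85
tool_pos: [395.3, 315.3, 225.4]
orientation: [[-0.173, 0.985, 0.002], [0.985, 0.173, 0.001], [0.001, 0.002, -1.0]]
ft_force: [-1.9, -1.3, 6.5]
gripper_width: 39.0
```

```bash
python3 -m jog '[[[0,0,0,0],[0,0,0,0],[0,0,0,0],[0,0,0,0],[0,0,0,0],[0,0,0.1,0],[0,0,0.3,0],[0,0,0.4,0],[0,0,0.4,0],[0,0,0.18,0],[0,0,0,0]]]' 0.45;  python3 -m jog '[[[0.12,-0.2,0,0],[0.22,-0.32,0,0],[0.22,-0.32,0,0],[0.22,-0.32,0,0],[0.22,-0.32,0,0],[0.22,-0.32,0,0],[0.22,-0.32,0,0],[0.22,-0.32,0,0],[0.22,-0.32,0,0],[0.22,-0.32,0,0],[0.12,-0.15,0,0],[0.054,-0.048,0,0]]]'
python3 -m jog '[[[0,0,0,0],[0,0,0,0]]]'
python3 - <<'E'
from h import *
s=bot.get_state(); print(s['tool_pos'],s['orientation'][:,0])
p,d=bot.read_camera('wrist'); w=p
W=cloud('wrist',d,s)
for k,c in {'jar':(622.5,-12.8)}.items():
    zt=(66,80)
    m=(np.hypot(W[...,0]-c[0],W[...,1]-c[1])<25)&(W[...,2]>zt[0])&(W[...,2]<zt[1])
    if m.sum()>20: print(k,cv2.minEnclosingCircle(W[m][:,:2].astype(np.float32)),m.sum(),W[m].mean(0))
p,d=bot.read_camera('side'); cv2.imwrite('pics/s8.png',np.hstack([p[60:420,:350],cv2.resize(w,(450,360))]))
E
```

```text
time: 22.95
tool_pos: [395.8, 315.5, 366.0]
orientation: [[-0.173, 0.985, 0.006], [0.985, 0.173, 0.004], [0.002, 0.007, -1.0]]
ft_force: [1.5, 0.1, -0.1]
gripper_width: 62.2
time: 24.15
tool_pos: [623.0, -14.9, 360.4]
orientation: [[-0.17, 0.985, -0.002], [0.985, 0.17, 0.0], [0.001, -0.002, -1.0]]
ft_force: [0.2, 0.1, 0.3]
gripper_width: 61.5
time: 24.35
tool_pos: [621.7, -11.9, 361.4]
orientation: [[-0.174, 0.985, -0.002], [0.985, 0.174, 0.001], [0.001, -0.002, -1.0]]
ft_force: [1.0, -0.2, -0.4]
gripper_width: 62.4
[621.73378557 -11.9105115  361.42732683] [-1.73553104e-01  9.84824022e-01  9.82336763e-04]
jar ((622.7601318359375, -12.81793212890625), 18.914710998535156) 1354 [621.81813328 -13.1262703   70.71219016]
```

View pics/s8.png

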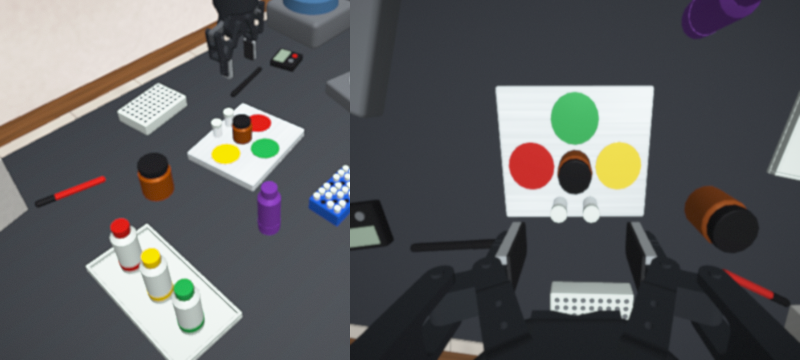

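Red, yellow and green all stand in the tray at (125,245), (155,275) and (187,305). The gripper is above the small jar between the empty discs, with the lid at (574,172 in the combined picture). Descending on the jar.

```bash
python3 -m jog '[[[0,0,-0.2,0],[0,0,-0.35,0],[0,0,-0.4,0],[0,0,-0.3,0],[0,0,-0.2,0],[0,0,-0.1,0],[0,0,-0.05,0],[0,0,-0.02,0],[0,0,0,0],[0,0,0,0]]]'; python3 -m jog '[[[0,0,0,0],[0,0,0,0],[0,0,0,0],[0,0,0,0],[0,0,0,0],[0,0,0,0]]]' -1 30;python3 - <<'E'
from h import *
p,d=bot.read_camera('side'); cv2.imwrite('pics/s9.png',cv2.resize(p[80:250,150:350],None,fx=3,fy=3))
E
```

```text
time: 25.45
tool_pos: [622.9, -12.8, 201.3]
orientation: [[-0.173, 0.985, 0.002], [0.985, 0.173, -0.0], [-0.001, 0.002, -1.0]]
ft_force: [0.0, -0.2, 0.9]
gripper_width: 61.6
time: 26.05
tool_pos: [622.8, -13.0, 201.1]
orientation: [[-0.173, 0.985, 0.002], [0.985, 0.173, -0.0], [-0.001, 0.002, -1.0]]
ft_force: [-0.3, -0.1, 6.3]
gripper_width: 41.4
```

View pics/s9.png

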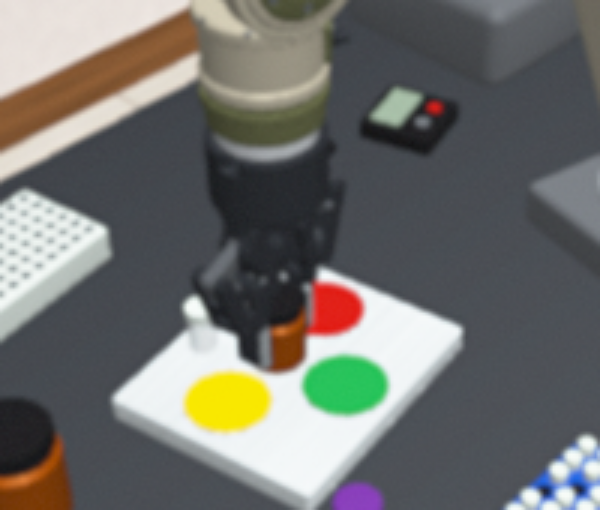

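The jar is gripped at 41 mm and both vials are undisturbed. Next I lift it and carry it towards the balance.

```bash
python3 -m jog '[[[0,0,0.1,0],[0,0,0.3,0],[0,0,0.4,0],[0,0,0.4,0],[0,0,0.3,0],[-0.06,-0.2,0,0],[-0.11,-0.35,0,0],[-0.11,-0.35,0,0],[-0.11,-0.35,0,0],[-0.11,-0.35,0,0],[-0.09,-0.25,0,0],[-0.05,-0.12,0,0]]]'; python3 -m jog '[[[0,0,0,0],[0,0,0,0],[0,0,0,0]]]'
cat > pan.py <<'E'
from h import *
from scipy.optimize import least_squares
s=bot.get_state(); print(s['tool_pos'],s['gripper_width'],s['ft_force'])
def pan(n,W,im):
    m=(np.hypot(W[...,0]-518,W[...,1]+326)<75)&(W[...,2]>43.8)&(W[...,2]<58)
    m=m.astype(np.uint8); m=cv2.morphologyEx(m,cv2.MORPH_OPEN,np.ones((3,3)))
    P=W[m>0][:,:2]
    # edge fit: radial max per angle about guess
    c=np.array([518.,-326.])
    for _ in range(4):
        a=np.arctan2(P[:,1]-c[1],P[:,0]-c[0]); r=np.hypot(*(P-c).T); b=((a+np.pi)/(2*np.pi)*48).astype(int)
        E=np.array([P[b==i][np.argmax(r[b==i])] for i in range(48) if (b==i).sum()>5])
        f=least_squares(lambda p:np.hypot(E[:,0]-p[0],E[:,1]-p[1])-55,c,loss='soft_l1',f_scale=1); c=f.x
    print(n,c.round(1),len(E),np.abs(f.fun).round(1).mean(), np.median(W[m>0][:,2]).round(1))
for n in('scene','side','wrist'):
    s=bot.get_state(); p,d=bot.read_camera(n); cv2.imwrite(f'pics/pan_{n}.png',p); pan(n,cloud(n,d,s),p)
    print([(np.round(r['location'],1).tolist(),round(r['confidence'],2)) for r in bot.tip_of('balance',n)])
E
python3 pan.py
```

```text
time: 27.3
tool_pos: [557.4, -211.9, 350.0]
orientation: [[-0.17, 0.985, -0.001], [0.985, 0.17, 0.0], [0.0, -0.001, -1.0]]
ft_force: [0.4, 0.2, -2.0]
gripper_width: 41.3
time: 27.6
tool_pos: [558.7, -208.5, 350.0]
orientation: [[-0.174, 0.985, -0.0], [0.985, 0.174, 0.001], [0.001, 0.0, -1.0]]
ft_force: [0.5, 0.0, -1.4]
gripper_width: 40.9
[ 558.71137935 -208.54522746  350.02167203] 40.92619314522141 [ 0.48737144  0.03761386 -1.36423722]
scene [ 522.  -326.3] 48 0.7958333333333334 48.0
[([516.1, -324.3, 3.8], 0.92), ([634.3, -70.2, 19.7], 0.6)]
side [ 520.2 -326.3] 48 3.44375 47.2
[([516.5, -326.9, -1.4], 0.92)]
wrist [ 520.2 -326.9] 48 0.2625 47.8
[([522.7, -328.3, -0.1], 0.96)]
```

```bash
python3 -c "
import cv2,numpy as np
a=cv2.imread('pics/pan_scene.png')[200:360,80:240];b=cv2.imread('pics/pan_wrist.png')
cv2.imwrite('pics/p10.png',np.hstack([cv2.resize(a,(360,360)),cv2.resize(b,(440,360))]))"
```

View pics/p10.png

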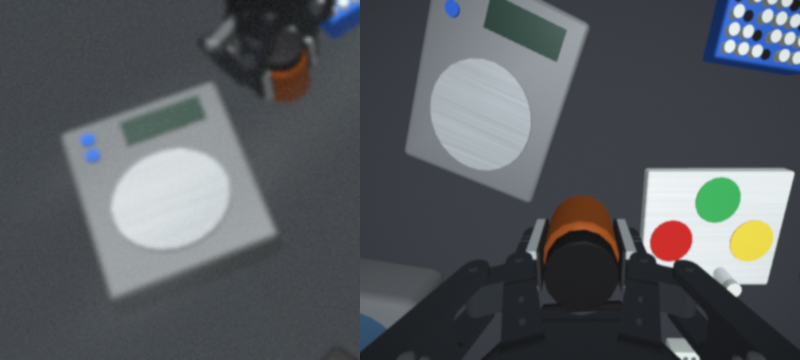

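Pan centre is about (520.3, −326.6); the wrist and side cameras agree, and the scene camera is 2 mm off. The jar is held upright. Next I move above the pan and lower it slowly.

```bash
python3 -m jog '[[[-0.06,-0.2,0,0],[-0.11,-0.35,0,0],[-0.11,-0.35,0,0],[-0.07,-0.2,0,0],[-0.031,-0.068,0,0],[0,0,-0.2,0],[0,0,-0.35,0],[0,0,-0.35,0],[0,0,-0.2,0],[0,0,-0.08,0],[0,0,0,0],[0,0,0,0]]]'; python3 -m jog '[[[0,0,-0.01,0],[0,0,-0.01,0],[0,0,0,0],[0,0,0,0]]]'
```

```text
time: 29.1
tool_pos: [520.9, -326.6, 233.2]
orientation: [[-0.173, 0.985, 0.001], [0.985, 0.173, -0.001], [-0.001, 0.001, -1.0]]
ft_force: [-0.3, -0.0, -1.9]
gripper_width: 41.1
time: 29.5
tool_pos: [520.3, -326.7, 230.3]
orientation: [[-0.173, 0.985, 0.0], [0.985, 0.173, -0.0], [-0.0, 0.0, -1.0]]
ft_force: [0.5, 0.0, -1.3]
gripper_width: 41.0
```

```bash
python3 -m jog '[[[0,0,-0.005,0],[0,0,0,0],[0,0,-0.005,0],[0,0,0,0],[0,0,0,0]]]'; python3 -m jog '[[[0,0,-0.005,0],[0,0,0,0],[0,0,0,0]]]'
```

```text
time: 30.0
tool_pos: [520.2, -326.6, 229.1]
orientation: [[-0.173, 0.985, 0.0], [0.985, 0.173, -0.0], [-0.0, 0.0, -1.0]]
ft_force: [-1.2, -0.0, -0.5]
gripper_width: 40.8
time: 30.3
tool_pos: [520.2, -326.6, 229.1]
orientation: [[-0.173, 0.985, 0.0], [0.985, 0.173, -0.0], [-0.0, 0.0, -1.0]]
ft_force: [-1.9, 1.0, 5.9]
gripper_width: 41.1
```

```bash
python3 -m jog '[[[0,0,0,0],[0,0,0,0],[0,0,0,0],[0,0,0,0],[0,0,0,0],[0,0,0.05,0],[0,0,0.2,0],[0,0,0.35,0],[0,0,0.35,0],[0,0,0.3,0],[0,0,0.115,0],[0,0,0,0]]]' 0.45 40;  python3 -m jog '[[[0.02,0.2,0,0],[0.02,0.4,0,0],[0.02,0.4,0,0],[0.02,0.4,0,0],[0.02,0.4,0,0],[0.02,0.4,0,0],[0.02,0.4,0,0],[0.02,0.4,0,0],[0.02,0.4,0,0],[0.02,0.4,0,0],[0.02,0.4,0,0],[0.02,0.4,0,0]]]'
python3 - <<'E'
from h import *
p,d=bot.read_camera('scene'); 
W=cloud('scene',d); m=(np.hypot(W[...,0]-520,W[...,1]+326)<50)&(W[...,2]>92)&(W[...,2]<106)
print(cv2.minEnclosingCircle(W[m][:,:2].astype(np.float32)),W[m].mean(0),m.sum())
p2,d=bot.read_camera('side'); W=cloud('side',d); m=(np.hypot(W[...,0]-520,W[...,1]+326)<50)&(W[...,2]>92)&(W[...,2]<106)
print(cv2.minEnclosingCircle(W[m][:,:2].astype(np.float32)),W[m].mean(0),m.sum())
cv2.imwrite('pics/p11.png',np.hstack([cv2.resize(p[200:360,80:240],(380,380)),cv2.resize(p2[80:240,300:460],(380,380))]))
E
```

```text
time: 31.5
tool_pos: [520.7, -326.9, 367.2]
orientation: [[-0.173, 0.985, 0.003], [0.985, 0.173, -0.003], [-0.003, 0.003, -1.0]]
ft_force: [-0.0, -0.5, -0.7]
gripper_width: 62.0
time: 32.7
tool_pos: [542.8, 135.7, 362.7]
orientation: [[-0.173, 0.985, -0.004], [0.985, 0.173, -0.0], [0.001, -0.004, -1.0]]
ft_force: [0.5, -0.2, -0.2]
gripper_width: 62.1
((522.0043334960938, -325.6774597167969), 20.072498321533203) [ 524.15489328 -326.130608     98.59235531] 253
((517.8222045898438, -326.1728820800781), 20.151168823242188) [ 517.9977882  -323.29886683   97.45475617] 163
```

View pics/p11.png

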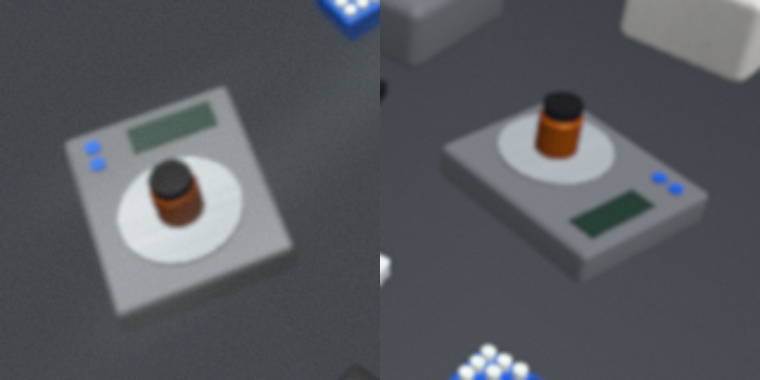

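The jar stands upright in the middle of the pan in both views. Now the red bottle from the tray.

```bash
python3 -m jog '[[[0.007,0.4,0,0],[0,0.4,0,0],[0,0.4,0,0],[0,0.3,0,0],[0,0.2,0,0],[0,0.116,0,0],[0,0,0,0],[0,0,0,0]]]'; python3 - <<'E'
from h import *
s=bot.get_state(); print(s['tool_pos'])
p,d=bot.read_camera('wrist'); W=cloud('wrist',d,s)
for k,c in {'red':(545,315),'y':(470,315),'g':(395,315)}.items():
    m=(np.hypot(W[...,0]-c[0],W[...,1]-c[1])<25)&(W[...,2]>101)&(W[...,2]<116)
    if m.sum()>20: print(k,cv2.minEnclosingCircle(W[m][:,:2].astype(np.float32)),m.sum())
E
```

```text
time: 33.6
tool_pos: [544.7, 314.4, 364.1]
orientation: [[-0.173, 0.985, -0.002], [0.985, 0.173, -0.001], [-0.001, -0.002, -1.0]]
ft_force: [0.2, -0.8, -0.5]
gripper_width: 61.8
[544.67819337 314.36854852 364.11319292]
red ((545.2276000976562, 314.27496337890625), 14.008994102478027) 988
y ((469.4346923828125, 315.10467529296875), 13.922924995422363) 1242
g ((396.529541015625, 315.0327453613281), 13.79934310913086) 976
```

```bash
python3 -m jog '[[[0,0,-0.25,0],[0,0,-0.35,0],[0,0,-0.35,0],[0,0,-0.25,0],[0,0,-0.12,0],[0,0,-0.06,0],[0,0,-0.02,0],[0,0,0,0],[0,0,0,0]]]'; python3 -m jog '[[[0,0,0,0],[0,0,0,0],[0,0,0,0],[0,0,0,0],[0,0,0,0],[0,0,0,0]]]' -1 40
cat > discs.py <<'E'
from h import *
import sys
def ray(M,c,u,v,z=22):
    d=M[:3,:3]@np.array([(u-c['cx'])/c['fx'],(v-c['cy'])/c['fy'],1.]); t=(z-M[2,3])/d[2]; return M[:3,3]+t*d
HUE={'red':[(0,8),(172,180)],'yellow':[(22,34)],'green':[(50,80)]}
G={'red':(632.3,-67.7),'yellow':(612.8,42.4),'green':(567.8,-22.4)}
def discs(im,c,M):
    hsv=cv2.cvtColor(im,cv2.COLOR_BGR2HSV)
    Mi=np.linalg.inv(M)
    for k,g in G.items():
        m=np.zeros(im.shape[:2],bool)
        for a,b in HUE[k]: m|=(hsv[...,0]>=a)&(hsv[...,0]<=b)&(hsv[...,1]>120)&(hsv[...,2]>70)
        q=Mi@np.array([*g,22,1.]); u,v=c['fx']*q[0]/q[2]+c['cx'],c['fy']*q[1]/q[2]+c['cy']
        n,l,st,ce=cv2.connectedComponentsWithStats(m.astype(np.uint8))
        i=[i for i in range(1,n) if st[i,4]>80 and np.hypot(*(ce[i]-[u,v]))<40]
        for j in i:
            ys,xs=np.where(l==j); P=np.array([ray(M,c,x,y)[:2] for x,y in zip(xs,ys)]); print(k,P.mean(0).round(1),'eq.dia',np.round(np.ptp(P,axis=0),1),st[j,4])
if __name__=='__main__':
    for n in('scene','side'):
        c=bot.calibration(n); print(n); discs(cv2.imread(f'pics/pan_{n}.png'),c,np.linalg.inv(np.array(c['camera_from_world'])))
E
python3 discs.py
```

```text
time: 34.55
tool_pos: [545.6, 315.2, 226.5]
orientation: [[-0.173, 0.985, 0.002], [0.985, 0.173, 0.001], [0.001, 0.003, -1.0]]
ft_force: [0.2, 0.7, -0.1]
gripper_width: 62.0
time: 35.15
tool_pos: [545.4, 315.1, 226.2]
orientation: [[-0.173, 0.985, 0.002], [0.985, 0.173, 0.001], [0.0, 0.002, -1.0]]
ft_force: [-0.7, -1.6, 5.0]
gripper_width: 38.7
scene
red [634.6 -68.6] eq.dia [53.7 52.9] 407
yellow [614.8  41.7] eq.dia [54.7 53.2] 364
green [569.7 -23.6] eq.dia [52.8 52.2] 344
side
red [630.1 -65.6] eq.dia [53.9 53.8] 347
yellow [610.6  44.1] eq.dia [55.7 55.4] 447
green [565.4 -20.5] eq.dia [54.5 54.8] 414
```

```bash
python3 -m jog '[[[0,0,0.1,0],[0,0,0.35,0],[0,0,0.4,0],[0,0,0.4,0],[0,0,0.15,0],[0.05,-0.2,0,0],[0.09,-0.38,0,0],[0.09,-0.38,0,0],[0.09,-0.38,0,0],[0.09,-0.38,0,0],[0.09,-0.38,0,0],[0.09,-0.38,0,0]]]'; python3 -m jog '[[[0.09,-0.38,0,0],[0.09,-0.38,0,0],[0.06,-0.25,0,0],[0.03,-0.15,0,0],[0.014,-0.085,0,0],[0,-0.1,0,0],[0,0,0,0],[0,0,0,0]]]'
python3 - <<'E'
from discs import *
s=bot.get_state(); print(s['tool_pos'],s['gripper_width'])
p,d=bot.read_camera('wrist'); cv2.imwrite('pics/w12.png',p)
T=np.eye(4);T[:3,:3]=s['orientation'];T[:3,3]=s['tool_pos']; c=bot.calibration('wrist')
discs(p,c,T@np.array(c['hand_eye']))
E
```

```text
time: 36.35
tool_pos: [603.8, 65.6, 365.0]
orientation: [[-0.173, 0.985, -0.001], [0.985, 0.173, 0.0], [0.001, -0.001, -1.0]]
ft_force: [1.0, -0.3, -2.3]
gripper_width: 38.9
time: 37.15
tool_pos: [632.2, -66.7, 365.1]
orientation: [[-0.174, 0.985, -0.0], [0.985, 0.174, 0.001], [0.001, -0.0, -1.0]]
ft_force: [-0.5, 0.7, -2.2]
gripper_width: 39.0
[632.15550116 -66.68470961 365.0945614 ] 38.95094787637492
red [628.4 -68.4] eq.dia [52.1 56.5] 1989
red [659.7 -62.7] eq.dia [28.6 60.8] 272
yellow [612.   42.2] eq.dia [56.9 56.9] 2294
green [566.8 -22.7] eq.dia [56.2 56.3] 2634
```

View pics/w12.png

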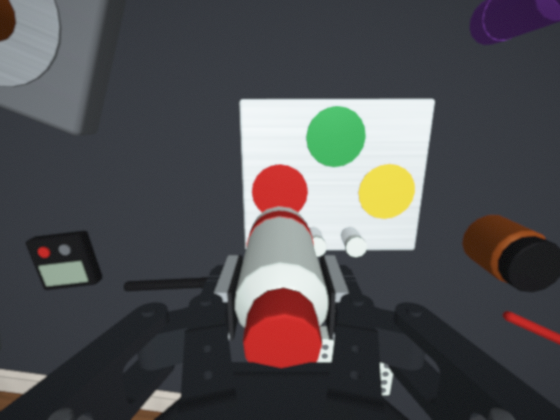

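The red bottle is upright above the red disc at (280,190), and the green (336,137) and yellow (386,191) discs agree with the estimates. Lowering.

```bash
python3 -m jog '[[[0,0,-0.2,0],[0,0,-0.35,0],[0,0,-0.35,0],[0,0,-0.2,0],[0,0,-0.07,0],[0,0,-0.03,0],[0,0,-0.01,0],[0,0,0,0],[0,0,0,0],[0,0,0,0]]]'; python3 -m jog '[[[0,0,-0.01,0],[0,0,0,0],[0,0,0,0]]]'
```

```text
time: 38.2
tool_pos: [632.7, -67.6, 245.0]
orientation: [[-0.173, 0.985, 0.002], [0.985, 0.173, -0.0], [-0.001, 0.002, -1.0]]
ft_force: [-0.2, 0.1, -3.0]
gripper_width: 38.9
time: 38.5
tool_pos: [632.7, -67.6, 244.2]
orientation: [[-0.173, 0.985, 0.002], [0.985, 0.173, -0.0], [-0.001, 0.002, -1.0]]
ft_force: [-0.9, -0.3, 4.9]
gripper_width: 38.8
```

```bash
python3 -m jog '[[[0,0,0,0],[0,0,0,0],[0,0,0,0],[0,0,0,0],[0,0,0,0],[0,0,0.1,0],[0,0,0.3,0],[0,0,0.4,0],[0,0,0.3,0],[0,0,0.09,0],[0,0,0,0]]]' 0.45;  python3 -m jog '[[[-0.1,0.2,0,0],[-0.16,0.38,0,0],[-0.16,0.38,0,0],[-0.16,0.38,0,0],[-0.16,0.38,0,0],[-0.16,0.38,0,0],[-0.16,0.38,0,0],[-0.16,0.38,0,0],[-0.16,0.38,0,0],[-0.16,0.38,0,0],[-0.05,0.2,0,0],[-0.034,0.005,0,0]]]'; python3 -m jog '[[[0,0,0,0],[0,0,0,0]]]'; python3 - <<'E'
from h import *
s=bot.get_state(); print(s['tool_pos'])
p,d=bot.read_camera('wrist'); W=cloud('wrist',d,s)
for k,c in {'y':(470,315),'g':(395,315)}.items():
    m=(np.hypot(W[...,0]-c[0],W[...,1]-c[1])<25)&(W[...,2]>101)&(W[...,2]<116)
    if m.sum()>20: print(k,cv2.minEnclosingCircle(W[m][:,:2].astype(np.float32)),m.sum())
p,d=bot.read_camera('side'); cv2.imwrite('pics/s13.png',p)
E
```

```text
time: 39.6
tool_pos: [632.8, -67.6, 364.4]
orientation: [[-0.173, 0.985, 0.004], [0.985, 0.173, -0.001], [-0.002, 0.004, -1.0]]
ft_force: [0.5, -0.7, 0.4]
gripper_width: 62.0
time: 40.8
tool_pos: [468.5, 317.1, 360.0]
orientation: [[-0.177, 0.984, -0.003], [0.984, 0.177, -0.001], [-0.0, -0.003, -1.0]]
ft_force: [0.4, 0.5, -0.3]
gripper_width: 61.9
time: 41.0
tool_pos: [470.0, 314.1, 361.1]
orientation: [[-0.172, 0.985, -0.001], [0.985, 0.172, -0.001], [-0.001, -0.002, -1.0]]
ft_force: [0.1, -0.6, -0.4]
gripper_width: 62.1
[469.98036916 314.13995218 361.10028937]
y ((468.9002685546875, 314.8944396972656), 13.911619186401367) 1009
g ((395.6722717285156, 315.03558349609375), 13.874786376953125) 1267
```

View pics/s13.png

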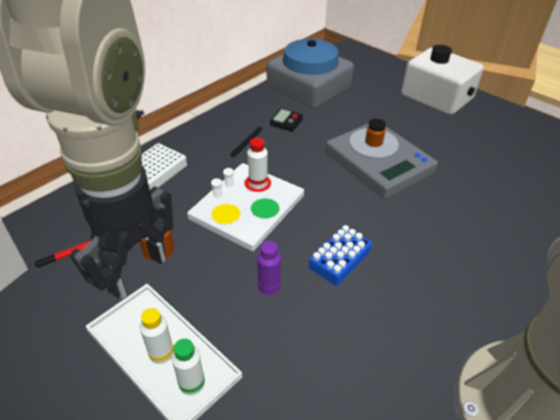

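Red stands on the red disc at (257,165) and the jar is on the pan at (376,133). Next is yellow.

```bash
python3 -m jog '[[[0,0,-0.25,0],[0,0,-0.35,0],[0,0,-0.35,0],[0,0,-0.25,0],[0,0,-0.12,0],[0,0,-0.06,0],[0,0,0,0],[0,0,0,0]]]'; python3 -m jog '[[[0,0,0,0],[0,0,0,0],[0,0,0,0],[0,0,0,0],[0,0,0,0],[0,0,0,0]]]' -1 40
```

```text
time: 41.9
tool_pos: [470.7, 315.1, 225.3]
orientation: [[-0.172, 0.985, 0.002], [0.985, 0.172, 0.001], [0.001, 0.002, -1.0]]
ft_force: [-0.0, 0.1, 0.4]
gripper_width: 61.8
time: 42.5
tool_pos: [470.5, 315.2, 225.5]
orientation: [[-0.173, 0.985, 0.003], [0.985, 0.173, 0.001], [0.0, 0.003, -1.0]]
ft_force: [-0.8, -2.0, 6.1]
gripper_width: 38.8
```

```bash
python3 -m jog '[[[0,0,0.1,0],[0,0,0.35,0],[0,0,0.4,0],[0,0,0.4,0],[0,0,0.15,0],[0.1,-0.2,0,0],[0.18,-0.35,0,0],[0.18,-0.35,0,0],[0.18,-0.35,0,0],[0.18,-0.35,0,0],[0.18,-0.35,0,0],[0.18,-0.35,0,0]]]'; python3 -m jog '[[[0.15,-0.25,0,0],[0.07,-0.12,0,0],[0.03,-0.054,0,0],[0,0,0,0],[0,0,-0.2,0],[0,0,-0.35,0],[0,0,-0.35,0],[0,0,-0.2,0],[0,0,-0.06,0],[0,0,-0.03,0],[0,0,-0.01,0],[0,0,0,0]]]'; python3 -m jog '[[[0,0,0,0],[0,0,0,0]]]'
```

```text
time: 43.7
tool_pos: [588.2, 83.6, 364.4]
orientation: [[-0.173, 0.985, -0.0], [0.985, 0.173, 0.0], [0.0, -0.0, -1.0]]
ft_force: [0.6, 1.2, -1.7]
gripper_width: 39.1
time: 44.9
tool_pos: [613.5, 42.9, 245.5]
orientation: [[-0.173, 0.985, 0.002], [0.985, 0.173, 0.0], [-0.0, 0.002, -1.0]]
ft_force: [-0.5, 0.1, -1.4]
gripper_width: 38.8
time: 45.1
tool_pos: [613.3, 42.5, 245.0]
orientation: [[-0.173, 0.985, 0.002], [0.985, 0.173, -0.0], [-0.0, 0.002, -1.0]]
ft_force: [-0.0, -0.5, -1.7]
gripper_width: 38.7
```

```bash
python3 -m jog '[[[0,0,-0.01,0],[0,0,0,0],[0,0,-0.005,0],[0,0,0,0],[0,0,0,0]]]'
```

```text
time: 45.6
tool_pos: [613.2, 42.5, 243.5]
orientation: [[-0.173, 0.985, 0.001], [0.985, 0.173, -0.0], [-0.0, 0.001, -1.0]]
ft_force: [-1.6, -0.4, 4.7]
gripper_width: 38.6
```

```bash
python3 -m jog '[[[0,0,0,0],[0,0,0,0],[0,0,0,0],[0,0,0,0],[0,0,0,0],[0,0,0.1,0],[0,0,0.3,0],[0,0,0.4,0],[0,0,0.3,0],[0,0,0.095,0],[0,0,0,0]]]' 0.45;  python3 -m jog '[[[-0.15,0.2,0,0],[-0.25,0.32,0,0],[-0.25,0.32,0,0],[-0.25,0.32,0,0],[-0.25,0.32,0,0],[-0.25,0.32,0,0],[-0.25,0.32,0,0],[-0.25,0.32,0,0],[-0.15,0.2,0,0],[-0.125,0.084,0,0],[0,0,0,0],[0,0,0,0]]]'; python3 - <<'E'
from h import *
s=bot.get_state(); print(s['tool_pos'])
p,d=bot.read_camera('wrist'); W=cloud('wrist',d,s)
for k,c in {'g':(395,315)}.items():
    m=(np.hypot(W[...,0]-c[0],W[...,1]-c[1])<25)&(W[...,2]>101)&(W[...,2]<116)
    if m.sum()>20: print(k,cv2.minEnclosingCircle(W[m][:,:2].astype(np.float32)),m.sum())
E
```

```text
time: 46.7
tool_pos: [613.5, 42.6, 364.4]
orientation: [[-0.173, 0.985, 0.004], [0.985, 0.173, -0.0], [-0.001, 0.004, -1.0]]
ft_force: [-0.4, 0.6, -0.9]
gripper_width: 61.6
time: 47.9
tool_pos: [395.4, 314.6, 361.3]
orientation: [[-0.173, 0.985, -0.001], [0.985, 0.173, -0.001], [-0.001, -0.001, -1.0]]
ft_force: [0.8, -0.2, -0.0]
gripper_width: 62.2
[395.40226645 314.5768475  361.27613898]
g ((395.438232421875, 314.9908142089844), 13.878839492797852) 1004
```

```bash
python3 -m jog '[[[0,0,-0.25,0],[0,0,-0.35,0],[0,0,-0.35,0],[0,0,-0.25,0],[0,0,-0.12,0],[0,0,-0.06,0],[0,0,0,0],[0,0,0,0]]]'; python3 -m jog '[[[0,0,0,0],[0,0,0,0],[0,0,0,0],[0,0,0,0],[0,0,0,0],[0,0,0,0]]]' -1 40
```

```text
time: 48.75
tool_pos: [396.3, 315.1, 225.2]
orientation: [[-0.172, 0.985, 0.002], [0.985, 0.172, 0.001], [0.001, 0.002, -1.0]]
ft_force: [0.9, 0.2, 0.8]
gripper_width: 62.0
time: 49.35
tool_pos: [396.0, 315.3, 225.4]
orientation: [[-0.173, 0.985, 0.002], [0.985, 0.173, 0.001], [0.0, 0.003, -1.0]]
ft_force: [0.3, -1.0, 6.1]
gripper_width: 38.9
```

```bash
python3 -m jog '[[[0,0,0.1,0],[0,0,0.35,0],[0,0,0.4,0],[0,0,0.4,0],[0,0,0.15,0],[0.1,-0.2,0,0],[0.18,-0.35,0,0],[0.18,-0.35,0,0],[0.18,-0.35,0,0],[0.18,-0.35,0,0],[0.18,-0.35,0,0],[0.18,-0.35,0,0]]]'; python3 -m jog '[[[0.18,-0.35,0,0],[0.18,-0.35,0,0],[0.12,-0.23,0,0],[0.06,-0.142,0,0],[0,0,0,0],[0,0,0,0]]]'; python3 - <<'E'
from discs import *
s=bot.get_state(); print(s['tool_pos'],s['gripper_width'])
p,d=bot.read_camera('wrist'); cv2.imwrite('pics/w14.png',p)
E
```

```text
time: 50.55
tool_pos: [513.7, 83.6, 364.6]
orientation: [[-0.173, 0.985, 0.0], [0.985, 0.173, 0.0], [0.0, 0.0, -1.0]]
ft_force: [0.6, 0.4, -1.5]
gripper_width: 38.8
time: 51.15
tool_pos: [567.0, -21.7, 364.0]
orientation: [[-0.173, 0.985, -0.001], [0.985, 0.173, 0.001], [0.001, -0.001, -1.0]]
ft_force: [0.1, 0.3, -1.4]
gripper_width: 39.0
[566.96378724 -21.73614819 363.97936864] 39.036046598296174
```

View pics/w14.png

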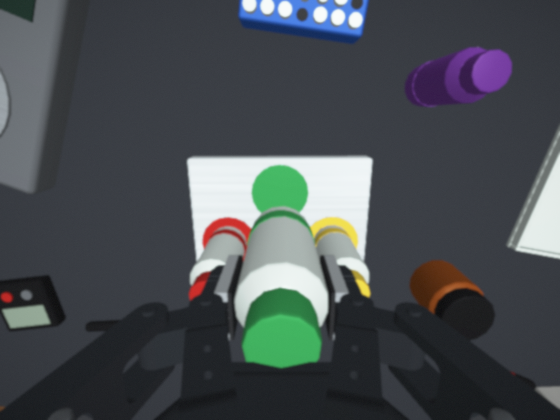

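The green bottle is upright above the green disc at (280,190), with red and yellow on their discs behind. I'll lower it between them.

```bash
python3 -m jog '[[[0,0,-0.2,0],[0,0,-0.35,0],[0,0,-0.35,0],[0,0,-0.2,0],[0,0,-0.06,0],[0,0,-0.03,0],[0,0,-0.01,0],[0,0,0,0],[0,0,0,0]]]'; python3 -m jog '[[[0,0,-0.01,0],[0,0,0,0],[0,0,-0.005,0],[0,0,0,0],[0,0,0,0]]]'
```

```text
time: 52.1
tool_pos: [568.0, -22.2, 245.3]
orientation: [[-0.173, 0.985, 0.002], [0.985, 0.173, -0.0], [-0.001, 0.002, -1.0]]
ft_force: [1.0, -0.8, -1.8]
gripper_width: 38.8
time: 52.6
tool_pos: [567.7, -22.3, 243.4]
orientation: [[-0.173, 0.985, 0.001], [0.985, 0.173, -0.0], [-0.0, 0.001, -1.0]]
ft_force: [-0.5, -0.3, 5.5]
gripper_width: 39.0
```

```bash
python3 -m jog '[[[0,0,0,0],[0,0,0,0],[0,0,0,0],[0,0,0,0],[0,0,0,0],[0,0,0.1,0],[0,0,0.3,0],[0,0,0.4,0],[0,0,0.4,0],[0,0,0.2,0],[0,0,0,0],[0,0,0,0]]]' 0.45; python3 - <<'E'
from discs import *
from scipy.optimize import least_squares
s=bot.get_state(); print(s['tool_pos'])
p,d=bot.read_camera('wrist'); W=cloud('wrist',d,s); ps=[p]
G={'red':(632,-67.5),'yellow':(612.5,42.6),'green':(567.4,-22.2)}
for k,c in G.items():
    m=(np.hypot(W[...,0]-c[0],W[...,1]-c[1])<25)&(W[...,2]>119)&(W[...,2]<133)
    if m.sum()>20: print('wrist',k,cv2.minEnclosingCircle(W[m][:,:2].astype(np.float32)),m.sum())
for n in('scene','side'):
    p,d=bot.read_camera(n); ps.append(p); W=cloud(n,d)
    for k,c in G.items():
        P=W[(np.hypot(W[...,0]-c[0],W[...,1]-c[1])<32)&(W[...,2]>72)&(W[...,2]<102)]
        if len(P)>15:
            f=least_squares(lambda q:np.hypot(P[:,0]-q[0],P[:,1]-q[1])-20,c,loss='soft_l1',f_scale=1.5); print(n,k,f.x.round(1),len(P))
    m=(np.hypot(W[...,0]-520,W[...,1]+326)<50)&(W[...,2]>92)&(W[...,2]<106); print('jar',cv2.minEnclosingCircle(W[m][:,:2].astype(np.float32)))
    m=(np.abs(W[...,0]-385)<60)&(np.abs(W[...,1]+33)<80)&(W[...,2]>10)&(W[...,2]<60); print('rack',cv2.minAreaRect(W[m][:,:2].astype(np.float32)))
cv2.imwrite('pics/f1.png',np.hstack([ps[1][100:400,100:460],ps[2][100:400,100:460]])[:, :800]); cv2.imwrite('pics/fw.png',ps[0])
E
```

```text
time: 53.8
tool_pos: [567.4, -22.2, 383.1]
orientation: [[-0.173, 0.985, 0.001], [0.985, 0.173, -0.0], [-0.0, 0.001, -1.0]]
ft_force: [-0.1, -0.3, -0.1]
gripper_width: 62.1
[567.4405925  -22.18121667 383.08147279]
wrist red ((630.9075927734375, -62.96629333496094), 12.095756530761719) 240
wrist yellow ((612.192626953125, 37.574127197265625), 13.104827880859375) 297
wrist green ((566.8297729492188, -22.93362808227539), 13.879719734191895) 987
scene red [633.7 -67.7] 166
scene yellow [612.7  43.5] 162
scene green [568.2 -21.7] 161
jar ((522.3399047851562, -323.7503356933594), 20.73696517944336)
rack ((386.7419738769531, -32.382259368896484), (71.00946807861328, 111.08955383300781), 2.177689552307129)
side red [632.6 -69.6] 190
side yellow [611.8  41.3] 264
side green [567.  -23.6] 268
jar ((518.2371215820312, -326.4761047363281), 19.813133239746094)
rack ((382.7315979003906, -31.164039611816406), (66.58548736572266, 111.03043365478516), 2.690713882446289)
```

View pics/f1.png

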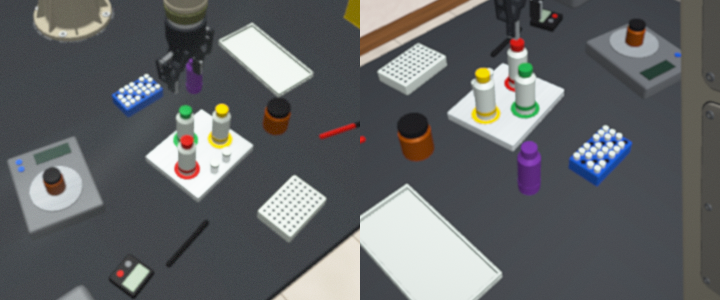

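The bottles stand on the discs of their own cap's colour: red (187,155), yellow (221,122) and green (185,122). The jar is on the pan at (54,180), the rack reads the same as before, and the gripper is clear. I'm handing the job in.

```bash
python3 -c "
from plant import bot
print(bot.sign_off(), bot.get_state()['time'])"
```

```text
the job is handed in; nothing more can be done
the job is handed in; nothing more can be done
```

The job is done and handed in at about 54 s of the 134 s allowed. I moved the red, yellow and green bottles to the tray. I then lowered the small amber jar onto the balance pan until it touched, before opening the fingers. Last, I put each bottle back on the disc of its own cap's colour. The purple bottle and the larger jar were left alone.

What the last checks showed:
- **Bottles:** all three are upright. With the two fixed cameras averaged, each is within about 1 mm of where the bottle that started on that disc stood.
- **Jar:** it stands upright on the pan, and was commanded to the measured pan centre. The scene and side cameras put the lid 4–5 mm apart, on either side of that point. The scene camera also read the pan itself about 2 mm off.
- **Tube rack:** it reads the same as at the start, to within about 1.5 mm in the scene view and almost exactly in the side view.
- **Forces:** the highest force I saw was about 7 N, reading at the end of each move.
- **Check that disagreed:** in the last wrist view the red and yellow caps were partly hidden, so its values for them were about 5 mm off. I relied on the fixed cameras instead.

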